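Set the filter slide and click the light source knob to its third stop

ROBOT

A 7-joint arm with a two-finger parallel gripper is mounted at the origin on the work surface. World frame = base frame: x ahead of the robot, y to its left, z up, the work surface at z = 0. Lengths are in m, angles in rad, forces in N, time in s.
With the tool pointing down it reaches from about 0.4 to 0.85 m from the base axis. Payload 4.5 kg.
Tool frame: the origin (TCP) lies on the front face of the gripper's body, between the roots of the fingers; the fingertips stand 64 mm ahead of it and the grasp point (between the pads) lies 45 mm ahead of it; x points along the fingers, y is the direction in which the jaws open and shut, and the axes are right-handed (so a half turn about x gives the same grasp; the last joint's range is limited). The gripper opens to 88 mm and grips with 3 to 60 N. Pads are 18 mm wide; open, the fingers measure 123 mm over their backs; the gripper's body (75 mm by 187 mm) begins 45 mm behind the grasp point.
Start: joints at [-1.259, 0.689, -0.195, 1.565, 0.157, 0.902, -0.215], TCP at [0.171, 0.601, 0.303] pointing down, gripper open.
Joint ranges: [-3.01, 3.01], [-0.46, 2.08], [-1.47, 1.51], [0.13, 2.56], [-1, 4.14], [0.04, 2.09], [-2.66, 2.66]. Speed limits (rad/s): [2.57, 2.57, 3.14, 3.14, 3.14, 3.14, 3.14].

INTERFACE

Orientations are given as a unit quaternion [x, y, z, w].
In Python, from bench import env, gripper_to, inverse_kinematics, observe, capture, calibration, sign_off gives the robot as it stands. The module is installed in compiled form; this text tells all that it offers. Calls block until the motion is done:
- env.move_pose(position, orientation): joint-space move of the TCP to a pose.
- env.move_straight(position, rot=None, rate=0.15, guard=None): straight line of the TCP; rot=None keeps the orientation; rate is the mean speed in m/s. With guard (N) it stops when the force on the tool has changed by that much, and returns True; else False.
- env.movej(angles): joint-space move.
- gripper_to(opening): opening from 0.0 (shut) to 1.0 (fully open); the grip force is fixed at half the most; returns when the fingers have stopped.
- env.pause(seconds).
- inverse_kinematics(position, orientation): joint angles nearest the present ones, or None.
- observe(): the state.
- capture(name): name is "scene" or "side" or "wrist"; returns the picture (384x512x3 uint8, red, green, blue); there is no depth.
- calibration(name): a dict with "camera_matrix" (3x3 intrinsics, pixels), "rvec" (rotation vector, rad) and "tvec" (3), from world to camera coordinates, as OpenCV has them. Camera axes: x right, y down, z forward; pixel columns grow to the right and rows downward; lengths in m; the calibration is good to about 2 mm. A picture is of the moment at which its call begins: read the wrist's pose just before it. calibration takes no time and is no camera call; for the wrist camera it gives the pose at the moment of the call.
A pose or a line that the arm cannot do raises env.PlanningError and nothing moves.
- sign_off(): hands the job in, once; it reports no verdict.
The state is a dict: "clock": time; "joint_positions": joint angles; "dq": joint speeds; "tau": joint torques, N m; "tool_pos": TCP position; "eef_rot": TCP orientation; "ft_force": force on the tool from outside, world axes, zero at the start; "moment": the same for the moment, N m; "gripper_width": opening from 0.0 (shut) to 1.0 (fully open).
Only numpy, scipy, OpenCV 4.12 (cv2) and the standard library are available. Lean on these libraries where they do the work, as an engineer would, in place of code of your own. Each camera call takes 0.05 s, during which the arm holds its last target. There are 200 camera calls.

TASK

On the microscope light source, pull the sprung filter slide out by its black post until its yellow pointer is in line with the red flag on the scale, and let go: its brake keeps it there. Then turn the filter knob on top clockwise, feeling for the clicks, to the third stop from its home stop without going past it, and finish while still gripping the knob at that stop. Leave the red flag and the loose things nearby where they are.

Things in the scene. Friction and masses are not known exactly. Their poses are not given: they have to be found in the camera images.
- unit: The light source, fixed to the bench: a low white box with a blue top, 150 (its x) x 200 (its y) x 60 mm high. Origin: centre of its underside, on the bench; z up. The knob stands on its top; the filter slide and the scale rail stick out of its -y face, a black light outlet (28 mm radius, 28 mm long) out of its +y face.
- knob_grip (a point): Grip point of the filter knob, on its vertical axis (unit x 0, y +35 mm), 87 mm above the bench. Knob: black disc, 27 mm radius, 60 to 68 mm above the bench, with a grey upright grip bar on it, 48 x 14 mm, 68 to 102 mm above the bench. x axis: along the bar to the end with the white line; z up. At home x is along unit +x, to the orange dot; white dots clockwise mark stops 1 to 5.
- knob (a joint): Knob turn in rad, 0 at home (where it starts), growing clockwise seen from above. Sprung stops (clicks) are 0.42 apart: 0, 0.42, 0.84, 1.26 (the third stop), 1.68, 2.10 (last). Moving off a stop takes about 0.09 N m; half-way it passes a ridge and is drawn into the next stop; let alone it rests at a stop.
- post (a point): Centre of the black round post that pulls the slide: 16 mm diameter, upright, from 36 to 86 mm above the bench; this point 61 mm up. The slide under it is 40 mm wide, its top 36 mm up. A yellow pointer bar runs from the post's foot to the unit's +x, in line with the post's centre. Axes as the unit's. Slide home: post at unit x 0, y -145 mm, 45 mm outside the unit's face.
- slide (a joint): How far the slide is pulled out, m: 0 home, up to 0.085, along the unit's -y. A spring (30 N/m, about 1 N at home, 2.7 N at 60 mm) pulls it back and a friction brake of 4.5 N keeps it wherever it is left; pulling it takes 5.5 to 7.5 N.
- flag_mark (a point): Top centre of the red flag, a 16 x 8 x 16 mm block on the scale rail at unit x +62 mm; this point is 41 mm above the bench. Axes as the unit's. The slide is right when the post's centre has the same y as this point in the unit's frame. It stays put by friction; not to be moved.
- flag (a joint): Where the flag is set, m: the slide joint's value that brings the pointer in line with it (set between 0.035 and 0.065).
- objective_mid (a point): Bystander: steel microscope objective, up to 30 mm diameter, 56 mm high, standing; point at half its height.
- dish_mid (a point): Bystander: shallow glass dish, 60 mm diameter, 16 mm high; point at half its height.
- slide_box_mid (a point): Bystander: blue plastic box 85 x 40 x 32 mm; point at its centre.

How it is judged:
By the outcome, as a careful person would: the job done as asked, in the order asked, and still so for the second after the job is handed in, while the arm keeps its last pose, push and grip.
It also fails if it takes over 62 s, if anything falls off the work surface, if the arm or the gripper's body presses on something with over 40 N, if the wrist force passes 120 N, or if a joint passes its speed limit or range.

## Working session

There is one attempt and no reset: what is moved stays moved. The work goes in short steps, each a Python script; the robot and the scene stay as the last script left them, time stands still between calls to the robot, and variables do not carry over. Pictures are saved under pics/ and viewed, about 8 in all and at most 12, crops included, and the job is handed in when it is done.

```bash
mkdir -p pics; python3 - <<'E'
from bench import *
import cv2,numpy as np
s=observe();print(s)
for n in("scene","side"):
    im=capture(n);cv2.imwrite(f"pics/{n}0.png",im[:,:,::-1]);c=calibration(n)
    R=cv2.Rodrigues(np.array(c["rvec"],float))[0];print(n,-R.T@np.array(c["tvec"]).ravel(),R[2],c["camera_matrix"])
a=cv2.imread("pics/scene0.png");b=cv2.imread("pics/side0.png")
E
```

```text
{'clock': 0.0, 'joint_positions': array([-1.25922588,  0.68998146, -0.19447823,  1.56632064,  0.15731099,
        0.90248042, -0.21515082]), 'dq': array([ 0.00119752, -0.00142833, -0.00072121, -0.00043603, -0.00075291,
       -0.00092996, -0.00056582]), 'tau': array([ 3.34314418e-04, -5.27560008e+01, -1.26711454e+00, -1.53432155e+01,
       -5.26886329e-02,  6.30713505e-03,  1.65959991e-04]), 'tool_pos': array([0.17130353, 0.60054571, 0.30191683]), 'eef_rot': array([ 0.0972522 ,  0.70033043, -0.0985233 ,  0.70026599]), 'ft_force': array([ 0.13132265, -0.29594035,  0.16908697]), 'moment': array([ 0.02948694, -0.04710162,  0.04259562]), 'gripper_width': 1.000654543342331}
scene [0.94556716 0.37978518 0.75138125] [-0.46460438 -0.3680426  -0.80541134] [[453.04314804   0.         259.87493049]
 [  0.         453.04314804 186.65182143]
 [  0.           0.           1.        ]]
side [ 0.06958402 -0.38474442  0.64580033] [ 0.56586482  0.52671016 -0.63432911] [[407.5225581    0.         259.41119003]
 [  0.         407.5225581  190.52934028]
 [  0.           0.           1.        ]]
```

View pics/scene0.png

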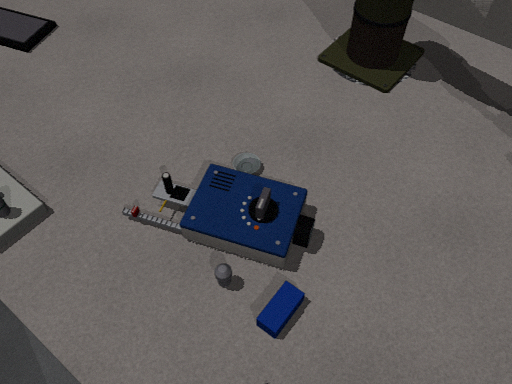

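View pics/side0.png

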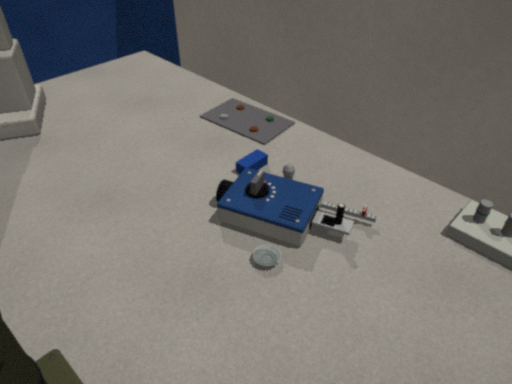

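The scene view shows the unit around (248,210), post top at (167,176), red flag at (135,211), knob at (263,208), orange dot at (256,227), objective at (224,275), box at (281,310), dish at (247,163). The side view agrees: knob at (258,188), post at (340,212), flag at (365,212).

```bash
cat > h.py <<'E'
from bench import *
import cv2,numpy as np
from scipy.spatial.transform import Rotation as Ro
def cam(n):
    c=calibration(n);R=cv2.Rodrigues(np.array(c["rvec"],float))[0];t=np.array(c["tvec"],float).ravel()
    return np.array(c["camera_matrix"]),R,t
def cast(C,uv,z):
    K,R,t=C;uv=np.atleast_2d(uv).astype(float)
    d=(np.c_[uv,np.ones(len(uv))]@np.linalg.inv(K).T)@R
    o=-R.T@t;return (o+d*((z-o[2])/d[:,2])[:,None])[:,:2]
def proj(C,p):
    K,R,t=C;q=K@(R@np.asarray(p,float)+t);return q[:2]/q[2]
def blobs(im,lo,hi,amin=8):
    m=cv2.inRange(cv2.cvtColor(im,cv2.COLOR_RGB2HSV),lo,hi)
    n,l,s,c=cv2.connectedComponentsWithStats(m)
    return [(s[i,4],c[i],l==i) for i in sorted(range(1,n),key=lambda i:-s[i,4]) if s[i,4]>=amin]
def top(im,C,z=.06):
    b=[x for x in blobs(im,(105,120,40),(125,255,255),300)][0]
    cs,_=cv2.findContours(b[2].astype(np.uint8),0,1)
    h=cast(C,cv2.convexHull(max(cs,key=cv2.contourArea))[:,0],z)
    return cv2.minAreaRect((h*1000).astype(np.float32))
def down(yaw): # tool x down, jaw (tool y) along world yaw
    y=np.array([np.cos(yaw),np.sin(yaw),0]);x=np.array([0,0,-1.]);return Ro.from_matrix(np.c_[x,y,np.cross(x,y)]).as_quat()
E
python3 - <<'E'
from h import *
for n in("scene","side"):
    im=cv2.imread(f"pics/{n}0.png")[:,:,::-1].copy();C=cam(n)
    print(n,top(im,C))
    for nm,lo,hi,z in(("red",(0,150,80),(6,255,255),.033),("red2",(174,150,80),(180,255,255),.033),("or",(7,150,100),(16,255,255),.06),("yel",(22,120,80),(35,255,255),.04)):
        for b in blobs(im,lo,hi,2)[:4]: print(nm,b[0],b[1],cast(C,b[1],z))
C=cam("scene")
for nm,uv,z in(("post",(166,174),.086),("obj",(223,268),.056),("dish",(247,162),.016),("box",(281,305),.03),("knob",(266,191),.102)):print(nm,cast(C,uv,z))
E
```

```text
scene ((600.389404296875, 70.42909240722656), (152.25225830078125, 197.55502319335938), 19.935768127441406)
red 4 [135.5 208.5] [[ 0.71911384 -0.10082605]]
red 3 [132.33333333 209.        ] [[ 0.7236406  -0.10466188]]
red 2 [133.5 212. ] [[ 0.72686654 -0.09782369]]
or 12 [255.83333333 227.08333333] [[0.6210115  0.11389065]]
yel 17 [162.52941176 205.        ] [[ 0.68399449 -0.06220295]]
side ((827.0806884765625, 1431.1844482421875), (1063.625732421875, 863.1375732421875), 54.833030700683594)
or 2 [254.5 127. ] [[0.78577566 0.30425931]]
post [[ 0.64803808 -0.07885475]]
obj [[0.71610838 0.11955779]]
dish [[ 0.48801557 -0.01741978]]
box [[0.69806256 0.22943601]]
knob [[0.57166416 0.09744224]]
```

```bash
python3 - <<'E'
from h import *
ya=np.radians(20)
for s in(-1,1):
  q=down(ya+s*np.pi/2)
  for p in([.63,-.05,.36],[.65,-.07,.12],[.59,.1,.14]):print(s,inverse_kinematics(p,q))
  print(inverse_kinematics([.59,.1,.14],down(ya+s*np.pi/2-1.3)))
q=down(ya-np.pi/2)
env.move_pose([.64,-.04,.36],q)
env.pause(.3)
C=cam("wrist");im=capture("wrist");cv2.imwrite("pics/w1.png",im[:,:,::-1]);np.savez("w1.npz",K=C[0],R=C[1],t=C[2])
print(observe()["clock"],observe()["tool_pos"],-C[1].T@C[2],C[1][2])
print(top(im,C))
for nm,lo,hi,z in(("red",(0,120,60),(6,255,255),.041),("red2",(172,120,60),(180,255,255),.041),("or",(7,150,100),(16,255,255),.06),("yel",(20,110,60),(36,255,255),.04)):
    for b in blobs(im,lo,hi,6)[:4]: print(nm,b[0],b[1],cast(C,b[1],z))
E
```

```text
-1 [-0.2281076   0.67457637  0.4444889   1.49002874 -0.31509633  1.04831619
 -0.93248716]
-1 [-0.08790008  0.97937673  0.23886807  1.603482   -0.3543619   0.60171046
 -0.87864789]
-1 [-0.38860098  0.90095864  0.25743008  1.77905163 -0.41687047  0.51544228
 -1.08054827]
[-0.58875813  0.99514433  0.6518074   1.78987771 -0.92129389  0.69314741
 -1.9249591 ]
1 [ 0.21451929  0.65702687 -0.38669456  1.46373948  0.26530832  1.07262335
  1.69337405]
1 [ 0.36896463  1.03822934 -0.65301246  1.57590929  0.80407349  0.81365742
  1.29896027]
1 [-0.01203332  0.90647958 -0.41490176  1.75792695  0.59225156  0.60472931
  1.13713667]
[-0.17231302  0.879699   -0.12801616  1.76699043  0.20372429  0.50777129
  0.18708719]
3.25 [ 0.64001242 -0.03983538  0.36000264] [ 0.70130798 -0.0182428   0.44242026] [-0.24305238 -0.09035576 -0.96579572]
((597.86279296875, 68.00322723388672), (146.57083129882812, 198.9340057373047), 19.98633575439453)
red 46 [319.60869565 114.19565217] [[ 0.72151958 -0.09371971]]
red 15 [324.73333333 114.33333333] [[ 0.72363201 -0.10002191]]
or 35 [137.37142857 134.14285714] [[0.62003435 0.11492834]]
yel 1046 [467.44359465 286.45697897] [[ 0.56459889 -0.40377969]]
yel 1034 [ 52.17504836 287.01644101] [[0.34886478 0.18746235]]
yel 259 [492.93436293 334.003861  ] [[ 0.50312461 -0.48575059]]
yel 139 [363.28057554 337.15827338] [[ 0.42727619 -0.29418991]]
```

View pics/w1.png

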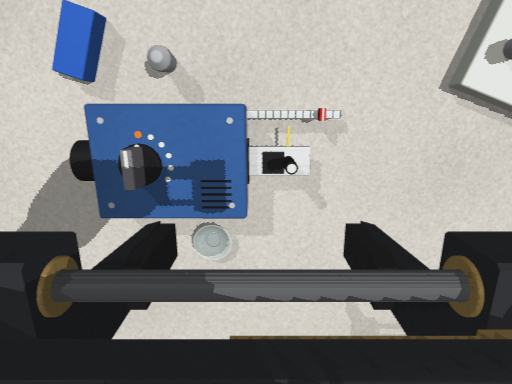

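View crop.

The wrist view shows the unit, blue top (85–246, 104–218), knob at (138,165) with the orange dot at (138,134). The post top is near (291,168), the yellow pointer at (289,135) and the red flag at (322,114). The dish sits by the −x side.

```bash
python3 - <<'E'
from h import *
d=np.load("w1.npz");C=(d["K"],d["R"],d["t"])
im=cv2.imread("pics/w1.png")[:,:,::-1].copy()
cv2.imwrite("pics/w1c.png",cv2.resize(im[95:185,235:355],None,fx=6,fy=6,interpolation=cv2.INTER_NEAREST)[:,:,::-1])
cx,cy=.599,.069
ya=np.radians(20);ux=np.array([np.cos(ya),np.sin(ya)]);uy=np.array([-ux[1],ux[0]])
U=lambda p:np.round([(p-[cx,cy])@ux*1000,(p-[cx,cy])@uy*1000],1)
sub=np.zeros(im.shape[:2],bool);sub[95:185,235:355]=1
hsv=cv2.cvtColor(im,cv2.COLOR_RGB2HSV).astype(int)
r=sub&((hsv[...,0]<8)|(hsv[...,0]>170))&(hsv[...,1]>110)&(hsv[...,2]>50)
y=sub&(hsv[...,0]>20)&(hsv[...,0]<38)&(hsv[...,1]>100)&(hsv[...,2]>60)
for n,m,z in(("r",r,.041),("y",y,.040)):
    v,u=np.nonzero(m);print(n,len(u),u.min(),u.max(),v.min(),v.max(),u.mean(),v.mean(),U(cast(C,[u.mean(),v.mean()],z)[0]))
for nm,uv,z in(("posttop",(291.5,168),.086),("ora",(137.4,134.1),.06)):print(nm,U(cast(C,uv,z)[0]))
E
```

```text
r 67 318 325 108 120 321.07462686567163 114.17910447761194 [  59.5 -196.7]
y 49 287 289 126 146 287.7551020408163 134.73469387755102 [  33.1 -154.3]
posttop [  -2.6 -155.5]
ora [35.5 35.9]
```

View pics/w1c.png

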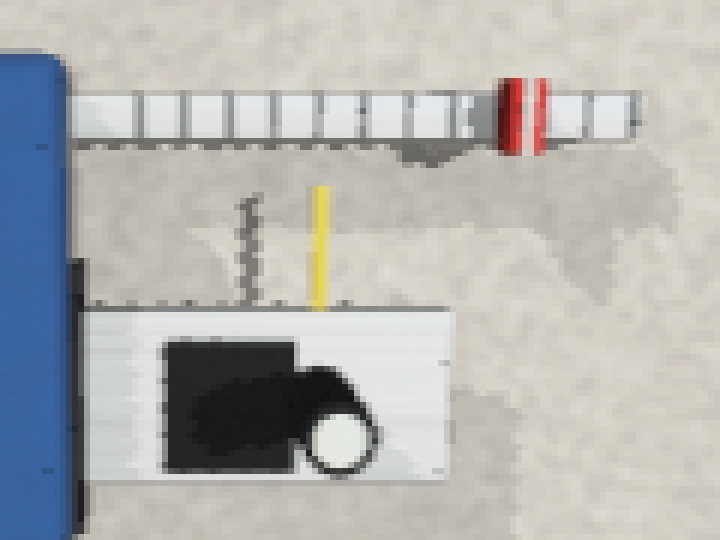

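```bash
cat >> h.py <<'E'
cx,cy=.599,.069
ya=np.radians(20);ux=np.array([np.cos(ya),np.sin(ya)]);uy=np.array([-ux[1],ux[0]])
def U(p):p=np.asarray(p)-[cx,cy];return np.round([p@ux*1000,p@uy*1000],1)
def W(x,y):return np.array([cx,cy])+x/1000*ux+y/1000*uy
def st():
    s=observe();print("t%.1f"%s["clock"],U(s["tool_pos"][:2]),"z%.4f"%s["tool_pos"][2],"F",np.round([s["ft_force"][:2]@ux,s["ft_force"][:2]@uy,s["ft_force"][2]],1),"Mz %.3f"%s["moment"][2],"gw %.3f"%s["gripper_width"]);return s
E
python3 - <<'E'
from h import *
im=cv2.imread("pics/w1.png")[:,:,::-1]
for v in(111,114,117):print([tuple(map(int,im[v,u])) for u in range(316,330)])
d=np.load("w1.npz");C=(d["K"],d["R"],d["t"]);print([U(cast(C,[u,114],.041)[0]) for u in(320,324,326.5)])
st()
gripper_to(.5)
p=W(-1.5,-155)
env.move_pose([*p,.18],down(ya-np.pi/2))
env.pause(.2);st()
print(env.move_straight([*p,.111],rate=.08,guard=6));st()
gripper_to(0);env.pause(.2);st()
C=cam("wrist");im=capture("wrist");cv2.imwrite("pics/w2.png",im[:,:,::-1]);np.savez("w2.npz",K=C[0],R=C[1],t=C[2])
E
```

```text
[(145, 147, 147), (121, 115, 114), (85, 43, 43), (89, 23, 23), (167, 46, 42), (212, 59, 55), (221, 185, 183), (227, 220, 218), (220, 154, 150), (211, 81, 78), (219, 190, 195), (229, 232, 235), (228, 232, 235), (228, 232, 235)]
[(137, 139, 139), (108, 105, 106), (72, 24, 24), (99, 26, 25), (174, 48, 44), (199, 62, 57), (212, 187, 183), (225, 207, 204), (219, 120, 117), (206, 102, 99), (207, 183, 182), (223, 226, 225), (229, 232, 231), (229, 232, 231)]
[(131, 134, 133), (106, 100, 100), (78, 24, 24), (110, 30, 28), (179, 49, 46), (215, 86, 81), (223, 193, 188), (224, 195, 190), (217, 88, 83), (208, 128, 126), (203, 192, 190), (211, 214, 213), (212, 215, 213), (212, 215, 214)]
[array([  59.7, -195.3]), array([  59.7, -200.5]), array([  59.7, -203.7])]
t3.2 [   1.3 -116.3] z0.3600 F [0.2 0.3 0.3] Mz -0.003 gw 1.000
t5.0 [  -0.2 -155. ] z0.1821 F [ 0.5  1.1 -0.2] Mz 0.014 gw 0.498
False
t6.0 [  -1.2 -155.3] z0.1115 F [ 0.8 -0.1  0.4] Mz 0.002 gw 0.501
t6.8 [  -1.4 -154.2] z0.1112 F [-1.2  3.4  5.5] Mz 0.001 gw 0.171
```

View pics/w2.png

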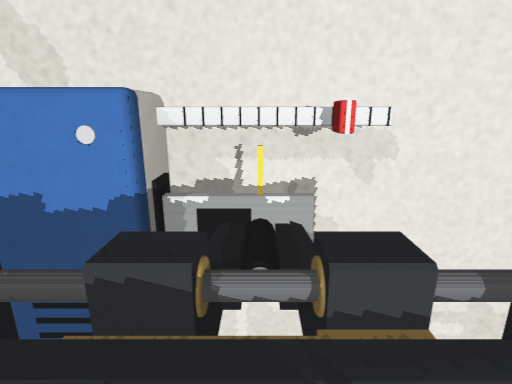

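The post is gripped: the yellow pointer is at (261,170) and the red flag with its white centre stripe at (347,116), both clear of the fingers. I'll pull most of the way, then measure again.

```bash
cat >> h.py <<'E'
def gap(tag):
    C=cam("wrist");im=capture("wrist");cv2.imwrite(f"pics/{tag}.png",im[:,:,::-1])
    h=cv2.cvtColor(im,cv2.COLOR_RGB2HSV).astype(int);H,S,V=h[...,0],h[...,1],h[...,2];ok=np.zeros(H.shape,bool);ok[60:235]=1
    y=ok&(H>22)&(H<36)&(S>110)&(V>90); r=ok&((H<8)|(H>170))&(S>110)&(V>150)
    out=[]
    for m,z in((y,.040),(r,.041)):
        v,u=np.nonzero(m)
        if len(u)==0: print("none");out.append(np.zeros(2));continue
        c=[(u.min()+u.max())/2,(v.min()+v.max())/2];P=U(cast(C,[u.mean(),v.mean()],z)[0])
        E=[U(cast(C,[k,v.mean()],z)[0])[1] for k in(u.min()-.5,u.max()+.5)]
        print(len(u),u.min(),u.max(),v.min(),v.max(),"mean",P,"edges",E);out.append(P)
    print("flag-pointer dy",out[1][1]-out[0][1]);return out
E
python3 - <<'E'
from h import *
q=down(ya-np.pi/2)
gap("w2b")
env.move_straight([*W(-1.5,-154.5-41),.111],q,rate=.03);env.pause(.3);st()
gap("w3")
E
```

```text
249 258 262 145 194 mean [  33.1 -155.2] edges [np.float64(-153.9), np.float64(-156.5)]
318 339 355 100 132 mean [  60.1 -197.8] edges [np.float64(-193.8), np.float64(-202.2)]
flag-pointer dy -42.60000000000002
t8.7 [  -1.3 -193.5] z0.1112 F [-1.   6.5  6.6] Mz 0.028 gw 0.169
248 258 262 145 194 mean [  33.  -194.3] edges [np.float64(-193.0), np.float64(-195.6)]
331 260 275 100 132 mean [  60.1 -198.1] edges [np.float64(-194.0), np.float64(-201.9)]
flag-pointer dy -3.799999999999983
```

View pics/w3.png

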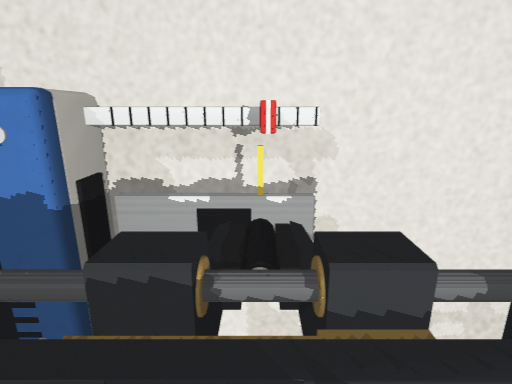

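The pointer is at (261,170) and the flag at (268,116), so 3.8 mm remain. I'll pull that, relax the arm's load, release and check.

```bash
python3 - <<'E'
from h import *
q=down(ya-np.pi/2)
y=-199.3
for i in range(4):
    env.move_straight([*W(-1.5,y),.111],q,rate=.015);env.pause(.25);st();a=gap(f"w4_{i}");d=a[1][1]-a[0][1]
    if d>-.4: break
    y+=d
env.move_straight([*W(-1.5,y+1.3),.111],q,rate=.015);env.pause(.2);st();gap("w5")
gripper_to(.5);env.pause(.2);st();gap("w6")
E
```

```text
t9.4 [  -1.3 -197.4] z0.1112 F [-0.6  6.5  6.9] Mz -0.023 gw 0.171
248 258 262 145 194 mean [  33.  -198.2] edges [np.float64(-197.0), np.float64(-199.5)]
342 252 267 100 132 mean [  60.1 -198. ] edges [np.float64(-194.0), np.float64(-201.9)]
flag-pointer dy 0.19999999999998863
t9.9 [  -1.4 -197.3] z0.1112 F [-0.3  4.6  5.7] Mz -0.040 gw 0.170
252 257 262 145 194 mean [  33.  -198.3] edges [np.float64(-196.5), np.float64(-199.6)]
342 252 267 100 132 mean [  60.1 -198. ] edges [np.float64(-194.1), np.float64(-202.0)]
flag-pointer dy 0.30000000000001137
t10.7 [  -1.5 -198. ] z0.1110 F [-0.4  0.2  0.4] Mz -0.065 gw 0.501
257 256 261 145 194 mean [  32.9 -198.1] edges [np.float64(-196.8), np.float64(-199.9)]
327 251 265 100 132 mean [  60.  -198.1] edges [np.float64(-194.4), np.float64(-201.8)]
flag-pointer dy 0.0
```

The slide is released and aligned, with flag and pointer both at y = −198.1 mm. Next, the knob.

```bash
python3 - <<'E'
from h import *
env.move_straight([*W(-1.5,-198),.24],rate=.2)
q=down(ya+np.pi/2);p=W(-1.5,34.6)
env.move_pose([*p,.24],q);env.pause(.2);st()
C=cam("wrist");im=capture("wrist");cv2.imwrite("pics/w7.png",im[:,:,::-1])
for b in blobs(im,(7,150,100),(16,255,255),6)[:2]:print("or",b[0],b[1],U(cast(C,b[1],.06)[0]))
print(env.move_straight([*p,.136],q,rate=.08,guard=6));st()
gripper_to(0);env.pause(.3);st();print(Ro.from_quat(observe()["eef_rot"]).as_matrix()[:,1])
im=capture("scene");cv2.imwrite("pics/s7.png",cv2.resize(im[120:270,120:330],None,fx=3,fy=3)[:,:,::-1])
E
```

```text
t13.5 [-1.6 34.2] z0.2398 F [-1.3 -0.7  0.5] Mz 0.035 gw 0.500
or 11 [262.81818182 229.36363636] [39.5 35.5]
False
t15.0 [-1.1 34.6] z0.1365 F [ 0.  -0.5 -1. ] Mz -0.045 gw 0.502
t15.9 [-1.4 36.6] z0.1361 F [0.3 5.  1.2] Mz -0.029 gw 0.154
[-0.34345264  0.9391664   0.00259812]
```

View pics/s7.png

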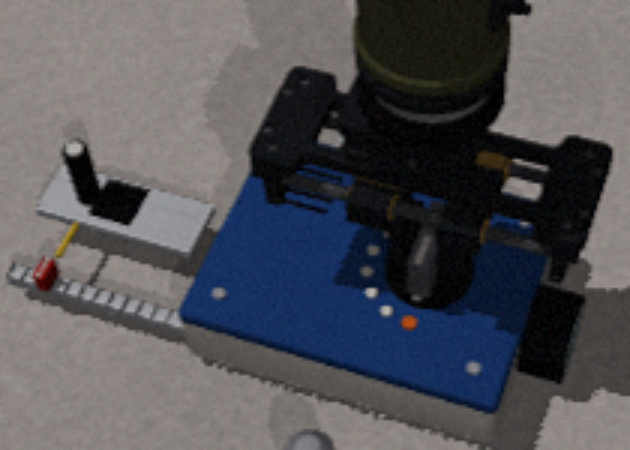

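The gripper holds the grey bar at crop (425,250), with the bar's white line still towards the orange dot (409,322). The slide and flag are undisturbed. I'll turn in small steps, logging the moment.

```bash
python3 - <<'E'
from h import *
p=[*W(-1.4,37.0),.136]
def ang():
    s=observe();m=Ro.from_quat(s["eef_rot"]).as_matrix()[:,1];F=s["ft_force"]
    return ya+np.pi/2-np.arctan2(m[1],m[0]),s["moment"][2],F@[*ux,0],F@[*uy,0],s["clock"]
for a in [0]+list(np.arange(.07,1.27,.07)):
    env.move_pose(p,down(ya+np.pi/2-a));env.pause(.12)
    print("%.2f act %.3f Mz %.3f Fx %.1f Fy %.1f t%.1f"%(a,*ang()))
st();im=capture("scene");cv2.imwrite("pics/s8.png",cv2.resize(im[120:270,120:330],None,fx=3,fy=3)[:,:,::-1])
E
```

```text
0.00 act 0.000 Mz -0.008 Fx -0.4 Fy 1.0 t16.3
0.07 act 0.069 Mz 0.042 Fx -1.3 Fy 1.5 t16.7
0.14 act 0.138 Mz 0.014 Fx -1.3 Fy 1.5 t17.0
0.21 act 0.208 Mz 0.036 Fx -2.3 Fy 1.0 t17.4
0.28 act 0.277 Mz -0.064 Fx -0.6 Fy 1.2 t17.8
0.35 act 0.346 Mz -0.094 Fx -2.2 Fy 1.7 t18.1
0.42 act 0.415 Mz 0.001 Fx -1.2 Fy 0.7 t18.5
0.49 act 0.485 Mz 0.068 Fx -1.6 Fy 1.7 t18.9
0.56 act 0.555 Mz 0.049 Fx 0.1 Fy 2.7 t19.2
0.63 act 0.624 Mz 0.025 Fx -0.0 Fy 2.2 t19.6
0.70 act 0.694 Mz -0.053 Fx -1.4 Fy 2.5 t20.0
0.77 act 0.764 Mz -0.056 Fx -0.4 Fy 2.0 t20.3
0.84 act 0.834 Mz 0.055 Fx -0.3 Fy 2.0 t20.7
0.91 act 0.904 Mz 0.059 Fx -0.5 Fy 1.6 t21.1
0.98 act 0.973 Mz 0.023 Fx -0.6 Fy 2.8 t21.4
1.05 act 1.043 Mz -0.014 Fx -0.6 Fy 1.9 t21.8
1.12 act 1.113 Mz -0.061 Fx -0.3 Fy 2.2 t22.2
1.19 act 1.184 Mz -0.027 Fx 1.4 Fy 2.5 t22.5
1.26 act 1.255 Mz -0.042 Fx 0.2 Fy 2.7 t22.9
t22.9 [-1.  37.4] z0.1361 F [0.2 2.7 3.2] Mz -0.042 gw 0.153
```

View pics/s8.png

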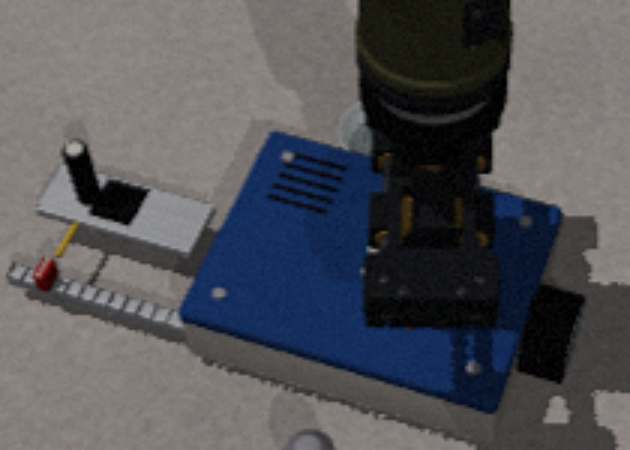

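The pulled-out slide, its pointer and the flag look unchanged, though the gripper hides the knob. The moment crossed zero at three ridges (~0.25, 0.66, 1.04), so this should be the third stop. I'll average the moment here and check from the side and wrist cameras.

```bash
python3 - <<'E'
from h import *
p=[*W(-1.4,37.0),.136]
for a in(1.265,):
    env.move_pose(p,down(ya+np.pi/2-a));M=[]
    for i in range(15):env.pause(.05);M.append(observe()["moment"][2])
    m=Ro.from_quat(observe()["eef_rot"]).as_matrix()[:,1]
    print(a,ya+np.pi/2-np.arctan2(m[1],m[0]),np.mean(M[3:]),np.std(M[3:]))
st()
w=capture("wrist");s=capture("side")
cv2.imwrite("pics/f.png",np.hstack([cv2.resize(w,(420,315)),cv2.resize(s[150:250,200:320],(378,315))])[:,:,::-1])
E
```

```text
1.265 1.2627583575742127 0.018801302991941195 0.013330233791240962
t24.0 [-1.  37.4] z0.1361 F [1.2 3.9 4.6] Mz 0.023 gw 0.158
```

View pics/f.png

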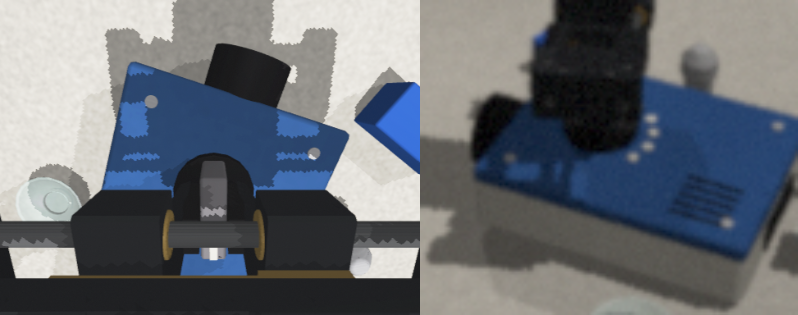

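The wrist half shows the grey bar (213,190) square between the pads, so the knob has turned with the gripper. The moment is near zero at 1.263 rad.

```bash
python3 -c "
from bench import *
sign_off()"
```

```text
the job is handed in; nothing more can be done
```

I did both parts in the order asked and handed the job in at about 24 s of the 62 s allowed, with the gripper still holding the knob.

- **Slide:** I pulled it out by the post, took the load off and let go. The wrist camera then put the pointer and the flag both at unit y −198.1 mm (difference 0.0 mm). The slide had seemed to start about 10 mm out, so I aimed at the flag in the images rather than at a joint value.
- **Knob:** I turned it clockwise in small steps. The moment passed through zero at three ridges (about 0.25, 0.66 and 1.04 rad). It ended at 1.263 rad by the gripper's angle, against 1.26 for the third stop. The remaining moment was about 0.02 N m, and the bar was square between the pads.
- **Knob checks that are weaker:** the moment readings were noisy (about ±0.03 N m), and the gripper hid the white line and some of the dots. The stop therefore rests on the gripper's angle and the clicks, not on seeing the line at the third dot.
- **Nearby things:** the flag read −198.0 to −198.1 mm before and after release. The objective, dish and box looked untouched where they were in view, but I did not measure their positions again.

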